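# Close and bolt the vial carrier box

### The arm

A 6-joint arm with a two-finger parallel gripper is mounted at the origin on a cart in front of the work surface, level with it; the furniture and walls round the work are solid. World frame = base frame: x ahead of the robot, y to its left, z up, the work surface at z = 0. Lengths are in mm, angles in degrees, forces in N, time in s.
With the tool pointing down it reaches from about 425 to 950 mm from the base axis. Payload 3.5 kg.
Tool frame: the origin (TCP) lies on the centre line of the jaws, within the pads' length; the fingertips stand 8 mm ahead of it and the grasp point (between the pads) lies 11 mm behind it; z points along the fingers, y is the direction in which the jaws open and shut (so a half turn about z gives the same grasp; the last joint's range is limited). The gripper opens to 85 mm and grips with 20 to 120 N. Pads are 22 mm wide; open, the fingers measure 114 mm over their backs; the gripper's body (76 mm by 85 mm) begins 54 mm behind the grasp point. The pads swing forward as they close: fully open they stand 13 mm farther back than shut.
Start: joints at [67.781, 16.404, 90.338, -0, 73.258, -8.594], TCP at [158.97, 655.999, 216.825] pointing down, gripper open.
Joint ranges: [-158.93, 158.93], [-51.34, 127.21], [12.03, 142.37], [-87.48, 267.48], [13.55, 161.25], [-162.69, 162.69]. Speed limits (degrees/s): [159.86, 159.86, 180, 180, 180, 180].

### API

Orientations are given as [roll, pitch, yaw] about the fixed x, y, z axes, in that order (R = Rz(yaw) Ry(pitch) Rx(roll)).
In Python, from rig import ctrl, read_camera, get_calibration, recognise, trace, place_of gives the robot as it stands.
- The arm moves only by the tool send_rows, never from a script. Its argument "increments" is a list of rows, each a list of 7 numbers: the shift along the tool's x, y, z in mm, then the turn, a rotation vector about the tool's x, y, z in degrees, then the finger opening in mm, from 0 to 85.4. In form: [[dx, dy, dz, rx, ry, rz, grip], ...]. A call has 1 to 10 rows; each row is the pose to reach, as a shift and turn from the pose commanded when the call began, along the tool's axes at that moment; what a row does not reach only later rows make up. A row lasts 1/12 s, in which the tool goes at most 41.7 mm and 7.16 degrees, less where a joint would pass 70% of its speed; a pose out of reach is approached as far as the arm can. A call with a gripper value outside its range is refused whole. The fingers move at their own pace and stop on an object; "force" is the grip in N (left out, the last holds). Time passes only in rows, so rows that repeat a pose let the fingers close. It gives the time, the measured TCP pose, the force and the opening at its end, in the units of the state.
- ctrl.sense(): the state, without advancing time (a new reading comes with each control period).
- read_camera(name): name is "scene" or "side" or "wrist"; returns the picture (420x560x3 uint8, red, green, blue); there is no depth.
- get_calibration(name): a dict with "fx", "fy", "cx", "cy" (pixels), "rvec" (rotation vector, rad) and "tvec" (3), from world to camera coordinates, as OpenCV has them; the wrist camera has in their place "hand_eye" (4x4, takes a point from camera to tool coordinates, whose origin is the TCP and whose axes are the flange's). Camera axes: x right, y down, z forward; pixel columns grow to the right and rows downward; lengths in mm; the calibration is good to about 2 mm. A picture is of the moment at which its call begins: read the wrist's pose just before it. get_calibration takes no time and is no camera call.
- ctrl.hand_in(): hands the job in, once; it reports no verdict.
Trained networks look in the newest picture that a camera, given by its name, has taken for a name from the list of things; names that differ only in an ending like _2 or _b are one class to them, and where a whole thing is asked for, a point or a joint stands for the part that bears it (a point fixed in the world has none). Each returns a list of dicts, best first, with "confidence" (0 to 1); they miss things now and then, are a little off and sometimes report something else, mostly with a low value. They report only what shows in the picture. A call takes as long as a camera call.
- recognise(camera, name): "extent" ([left, top, width, height] in pixels, round what is visible of it).
- trace(camera, name): "pixels" (420x560 bool, what is visible of it) and "extent" ([left, top, width, height] in pixels, round what is visible of it).
- place_of(camera, name): "at" ([column, row] in pixels: a listed point, or the origin of a listed thing).
The state is a dict: "clock": time; "q": joint angles; "joint_vel": joint speeds; "joint_torque": joint torques, N m; "tool_pos": TCP position; "orientation": TCP orientation; "wrist_force": force on the tool from outside, world axes, zero at the start; "torque": the same for the moment, N m; "grip_width": finger opening in mm.
Only numpy, scipy, OpenCV 4.12 (cv2) and the standard library are available. Lean on these libraries where they do the work, as an engineer would, in place of code of your own. Each camera call takes 0.05 s, during which the arm holds its last target. There are 200 camera calls.

### The job

Take the lid off its sloping rest and lower it squarely onto the open carrier box with the vials, without dropping it, until it sits fully down all round. Then push the steel bolt at the end of the box fully in, so that its tongue lies over the lid's edge. Leave the timer, bottle, mouse and tape roll where they are.

Things in the scene. Friction and masses are not known exactly. Their poses are not given: they have to be found in the camera images.
- lid_handle (a point): Centre of the black grip bar of the loose grey lid; lid's axes, z out of its top. The bar runs along the lid's y: 90 mm long, 16 wide (x), 16 high, on a post at each end, open gap of 18 mm between bar and plate. This point is 26 mm above the plate's top face and 41 mm above the skirt's lower rim. At first the lid lies on the rest's slope: z leans 26 degrees, toward the robot's side.
- lid: The lid, 0.15 to 0.3 kg. Plate 104 mm (x) by 150 mm (y), 5 mm thick, with a skirt 4 mm thick all round that reaches 10 mm below the plate. The same either way round (half turn about z). Origin: centre of the skirt's lower rim.
- rest: Fixed steel rest with a 26 degree slope that rises along its +x; 120 mm (x) by 156 mm (y), back edge 62 mm high. Two lugs, 14 mm high, at the low front edge stop the lid from sliding. Origin: centre of its underside; z up. The lid's y lies along the rest's y. It stands on the robot's left, the box on its right.
- box: Fixed grey open box with three vials, 104 mm (x) by 150 mm (y). Origin: centre of its underside; z up. A shoulder 6 mm wide runs all round at 56 mm height; inside it a round-topped lip reaches 65 mm. The lid's skirt goes round the lip with 2 mm play each side and rests on the shoulder, grip bar centre then 97 mm straight above the origin. Bolt bracket on the -y end: out to y = -118 mm, 84 mm high.
- bolt (a joint): Travel of the steel bolt on the box's -y end, in m: 0 = drawn fully out, clear of the lid; 0.022 = fully in, tongue 18 mm over the lid's edge (tongue underside 73 mm, closed lid's plate top 71 mm above the desk). It slides along the box's +y, stops at 0.022, stays where it is left, and takes about 2 N.
- bolt_tab (a point): Centre of the bolt's upright finger tab: 16 mm wide (box x), 8 mm thick (box y), 27 mm high, top 105 mm above the desk. At joint value q it is at x = 0, y = -97 mm + q, z = 91.5 mm in the box's frame. Push its -y face; the guides on both sides of it end at 84 mm height.
- analyser_corner (a point): Foot of the front left upright edge of the big fixed grey analyser cabinet, a solid block 0.68 m high. From this point its flat front runs 0.55 m toward -y and its side runs back toward +x. It stands behind the box and takes up the space behind the right half of the desk: keep the lid, gripper and arm in front of it.
- timer: Bystander: flat white timer, 62x66x19 mm, near the robot's edge of the desk. Origin: centre of its underside.
- wash_bottle: Bystander: small white bottle, 42 mm across, 92 mm high, standing behind the rest's right end. Origin: centre of its underside.
- mouse: Bystander: black computer mouse, 114x59x38 mm, at the left. Origin: centre of its underside.
- tape_roll: Bystander: roll of tape lying flat, 98 mm across, 19 mm high, at the right. Origin: centre of its underside.

How it is judged:
By the outcome, as a careful person would: the job done as asked, in the order asked, and still so for the second after the job is handed in, with the robot touching nothing.
It also fails if it takes over 51 s, if anything falls off the work surface, if the arm or the gripper's body presses on something with over 40 N, if the wrist force passes 120 N, or if a joint passes its speed limit or range.

## Working session

There is one attempt and no reset: what is moved stays moved. The work goes in short steps, Python scripts to look and compute and a tool call to move; the robot and the scene stay as the last step left them, time stands still between calls to the robot, and variables do not carry over. Pictures are saved under pics/ and viewed, about 8 in all and at most 12, crops included, and the job is handed in when it is done.

Besides the shell and the picture viewer there is one more tool, called after "Emit:" by a JSON object that holds its "api" and its "payload". send_rows: Moves the arm, as the interface text tells. Its arguments: {"type":"object","properties":{"increments":{"type":"array"},"force":{"type":"number"}},"required":["increments"]}

```bash
mkdir -p pics; ls; cat > h.py <<'E'
import numpy as np,cv2
from scipy.spatial.transform import Rotation as R
from rig import ctrl, read_camera, get_calibration, recognise, trace, place_of
def cam(n):
    c=get_calibration(n); K=np.array([[c['fx'],0,c['cx']],[0,c['fy'],c['cy']],[0,0,1.]])
    if 'hand_eye' in c:
        s=ctrl.sense(); T=np.eye(4); T[:3,:3]=R.from_euler('xyz',s['orientation'],degrees=True).as_matrix(); T[:3,3]=s['tool_pos']
        M=np.linalg.inv(T@np.array(c['hand_eye'])); return K,M[:3,:3],M[:3,3]
    return K,R.from_rotvec(np.array(c['rvec']).ravel()).as_matrix(),np.array(c['tvec']).ravel()
def ray(n,px,C=None):
    K,r,t=C or cam(n); d=r.T@np.linalg.solve(K,[px[0],px[1],1.]); return -r.T@t,d/np.linalg.norm(d)
def atz(n,px,z,C=None):
    o,d=ray(n,px,C); return o+d*(z-o[2])/d[2]
def proj(n,P,C=None):
    K,r,t=C or cam(n); p=(r@np.atleast_2d(P).T).T+t; p=p@K.T; return p[:,:2]/p[:,2:]
def tri(rays):
    A=np.zeros((3,3));b=np.zeros(3)
    for o,d in rays:
        P=np.eye(3)-np.outer(d,d);A+=P;b+=P@o
    x=np.linalg.solve(A,b); return x,[np.linalg.norm((np.eye(3)-np.outer(d,d))@(x-o)) for o,d in rays]
def save(n,name): 
    im=read_camera(n); cv2.imwrite('pics/'+name+'.png',im[:,:,::-1]); return im
E
python3 - <<'E'
from h import *
print(ctrl.sense())
for n in ['scene','side','wrist']:
    im=save(n,n+'0')
    C=cam(n);print(n,'campos',(-C[1].T@C[2]).round(),C[0][0,0])
    for k in ['lid_handle','lid','rest','box','bolt','bolt_tab','analyser_corner','timer','wash_bottle','mouse','tape_roll']:
        try:
            r=place_of(n,k)
            print(n,k,[(np.round(a['at'],1).tolist(),round(a['confidence'],2)) for a in r[:2]])
        except Exception as e: print(n,k,e)
a=cv2.imread('pics/scene0.png');b=cv2.imread('pics/side0.png')
cv2.imwrite('pics/both.png',cv2.resize(np.vstack([a,b]),(0,0),fx=.7,fy=.7))
E
```

```text
pics
{'clock': 0.0, 'q': array([ 6.77809893e+01,  1.64526050e+01,  9.04219592e+01,  1.04067883e-03,
        7.32574804e+01, -8.59527473e+00]), 'joint_vel': array([ 0.05797886,  0.06728583,  0.01450375, -0.03069002,  0.06089956,
       -0.04033884]), 'joint_torque': array([ 3.65983169e-04, -4.05970180e+01, -2.92630470e+01, -1.26478485e-04,
        5.83541987e-03,  4.62123396e-06]), 'tool_pos': array([158.71040734, 655.37832134, 215.46494833]), 'orientation': array([-1.79869587e+02, -2.07192318e-02,  1.66375940e+02]), 'wrist_force': array([ 0.13993195, -0.10986042,  0.30565687]), 'torque': array([ 0.03504384, -0.00176045, -0.04872261]), 'grip_width': 85.08866438861047}
scene campos [-134. -922. 1231.] 485.97180687448395
scene lid_handle [([240.6, 183.3], 0.94)]
scene lid [([238.6, 188.0], 0.67)]
scene rest [([239.8, 197.3], 0.87), ([183.0, 171.5], 0.56)]
scene box [([279.9, 263.3], 0.65)]
scene bolt it knows: analyser_corner, bolt_tab, box, lid, lid_handle, mouse, rest, tape_roll, timer, wash_bottle
scene bolt_tab [([301.0, 260.6], 0.47)]
scene analyser_corner [([275.4, 206.4], 0.79), 
[... 363 characters left out ...]
13.6], 0.91)]
side bolt it knows: analyser_corner, bolt_tab, box, lid, lid_handle, mouse, rest, tape_roll, timer, wash_bottle
side bolt_tab [([302.8, 173.1], 0.61)]
side analyser_corner []
side timer [([315.4, 250.9], 0.82)]
side wash_bottle [([230.7, 245.4], 0.77)]
side mouse [([305.9, 335.6], 0.86)]
side tape_roll [([232.9, 244.6], 0.75), ([301.2, 172.8], 0.6)]
wrist campos [ 87. 673. 374.] 313.57996851706605
wrist lid_handle []
wrist lid []
wrist rest []
wrist box []
wrist bolt it knows: analyser_corner, bolt_tab, box, lid, lid_handle, mouse, rest, tape_roll, timer, wash_bottle
wrist bolt_tab []
wrist analyser_corner []
wrist timer []
wrist wash_bottle []
wrist mouse []
wrist tape_roll []
```

```bash
python3 - <<'E'
from h import *
C={n:cam(n) for n in ['scene','side']}
for k,a,b in [('handle',(240.6,183.3),(282.7,246.8)),('lid',(238.6,188),(272.6,255.1)),('rest',(239.8,197.3),(268.6,268.5)),('box',(279.9,263.3),(304.2,213.6)),('tab',(301,260.6),(302.8,173.1)),('timer',(226.4,227.4),(315.4,250.9)),('mouse',(182.1,169.5),(305.9,335.6)),]:
    x,e=tri([ray('scene',a,C['scene']),ray('side',b,C['side'])]);print(k,x.round(1),np.round(e,1))
print('corner',atz('scene',(275.4,206.4),0,C['scene']),'bottle',atz('side',(230.7,245.4),0,C['side']),'tape',atz('scene',(351.4,325.4),0,C['scene']))
a=cv2.imread('pics/scene0.png')[110:370,130:430];b=cv2.imread('pics/side0.png')[110:370,130:430]
cv2.imwrite('pics/both.png',cv2.resize(np.hstack([a,b]),(0,0),fx=1.33,fy=1.33,interpolation=3))
E
```

```text
handle [540.6 143.6  74.1] [10.8 10.8]
lid [553.5 155.4  46.4] [3.8 3.8]
rest [560.1 155.7  -0.8] [8.1 8.1]
box [ 478.7 -167.9   -8.3] [0.2 0.2]
tab [ 487.5 -260.3   92.2] [2.9 2.9]
timer [434.9  61.    1.5] [6.3 6.3]
mouse [460.9 408.3   8.9] [1.3 1.3]
corner [622.69420442  36.70735822   0.        ] bottle [688.20825992  49.69233814   0.        ] tape [ 493.44397655 -477.13629071    0.        ]
```

View pics/both.png

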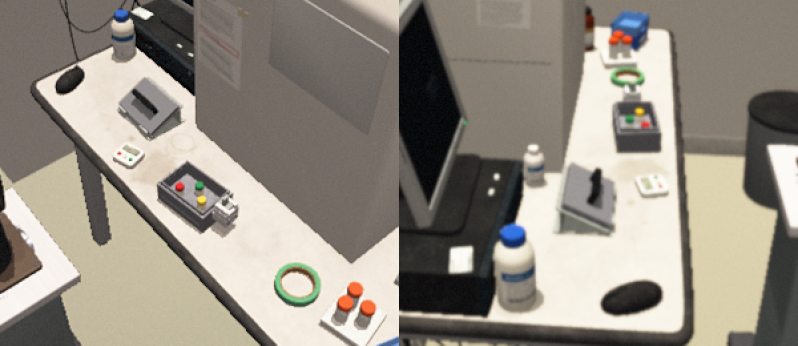

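```bash
cat >> h.py <<'E'
def go(pos,eul,s=None):
    """shift and rotvec in current tool frame"""
    s=s or ctrl.sense(); A=R.from_euler('xyz',s['orientation'],degrees=True)
    B=R.from_euler('xyz',eul,degrees=True); return A.inv().apply(np.array(pos)-s['tool_pos']).round(1),(A.inv()*B).as_rotvec(degrees=True).round(2)
E
python3 - <<'E'
from h import *
print(np.round(get_calibration('wrist')['hand_eye'],3))
print(go((480,20,330),(180,0,90)))
E
```

```text
[[   0.      -0.958   -0.287   73.89 ]
 [   1.       0.       0.      -0.442]
 [  -0.      -0.287    0.958 -157.386]
 [   0.       0.       0.       1.   ]]
(array([-461.8, -542.5, -113.2]), array([ 0.  , -0.  , 76.37]))
```

Emit:
{"api": "send_rows", "payload": {"increments": [[-453,-503,-114,0,0,76.4,85],[-453,-503,-114,0,0,76.4,85],[-453,-503,-114,0,0,76.4,85],[-453,-503,-114,0,0,76.4,85],[-453,-503,-114,0,0,76.4,85],[-453,-503,-114,0,0,76.4,85],[-453,-503,-114,0,0,76.4,85],[-453,-503,-114,0,0,76.4,85],[-453,-503,-114,0,0,76.4,85],[-453,-503,-114,0,0,76.4,85]]}}

```text
clock: 2.48
tool_pos: [354.7, 292.8, 286.8]
orientation: [179.9, -0.0, 94.4]
wrist_force: [0.5, 0.8, -0.9]
grip_width: 85.1
```

```bash
python3 - <<'E'
from h import *
s=ctrl.sense();print(s['clock'],s['tool_pos'],s['orientation'],s['q'])
print(go((480,60,330),(180,0,90)))
E
```

```text
2.4833 [354.66594685 292.76884581 286.76512795] [ 1.79930344e+02 -2.72942029e-02  9.44313940e+01] [ 2.68659821e+01 -1.46684312e+01  1.14524875e+02 -1.37501417e-03
  8.00687557e+01  2.24348410e+01]
(array([-241.7,  107. ,  -43.2]), array([ 0.07, -0.03,  4.43]))
```

Emit:
{"api": "send_rows", "payload": {"increments": [[-240,105,-42,0,0,4.4,85],[-240,105,-42,0,0,4.4,85],[-240,105,-42,0,0,4.4,85],[-240,105,-42,0,0,4.4,85],[-240,105,-42,0,0,4.4,85],[-240,105,-42,0,0,4.4,85],[-240,105,-42,0,0,4.4,85],[-240,105,-42,0,0,4.4,85],[-240,105,-42,0,0,4.4,85]]}}

```text
clock: 3.23
tool_pos: [478.9, 63.5, 328.0]
orientation: [-180.0, -0.0, 90.2]
wrist_force: [-0.1, 0.6, 0.9]
grip_width: 85.2
```

```bash
python3 - <<'E'
from h import *
s=ctrl.sense();print(s['clock'],s['tool_pos'],s['orientation'],s['q'])
C=cam('wrist'); im=save('wrist','w1')
for k in ['lid_handle','lid','rest','box','bolt_tab','timer']:
    print(k,[(np.round(a['at'],1).tolist(),round(a['confidence'],2)) for a in place_of('wrist',k)[:2]])
for k in ['lid_handle','box','bolt_tab','lid']:
    t=trace('wrist',k)
    if t: m=t[0]['pixels'];np.save('m1_'+k,m);print(k,t[0]['extent'],t[0]['confidence'],m.sum())
E
```

```text
3.2333 [478.92640029  63.4595848  328.03006469] [-1.79984815e+02 -3.00281117e-02  9.02327346e+01] [-4.52327115e+00 -1.23257486e+01  1.08419603e+02  2.88276701e-02
  8.39237687e+01 -4.75906563e+00]
lid_handle [([327.3, 103.5], 0.78)]
lid [([332.9, 101.3], 0.62), ([360.4, 179.1], 0.59)]
rest []
box []
bolt_tab [([335.2, 102.6], 0.55)]
timer [([244.1, 156.4], 0.69)]
lid_handle [293.3, 36.4, 86.3, 125.9] 0.85 9485
box [226.6, 246.7, 76.5, 111.4] 0.62 6598
lid [292.7, 35.3, 88.3, 125.5] 0.57 9365
```

View pics/w1.png

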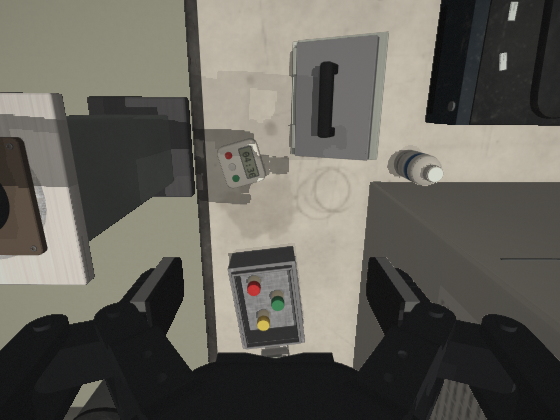

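```bash
python3 - <<'E'
from h import *
C=cam('wrist')
for nm,p,z in [('corner',(371,183),0),('bar1',(327,64),80),('bar2',(323,136),80),('boxTL',(229,252),58),('boxTR',(294,246),58),('boxBR',(302,341),58),('boxBL',(241,347),58),('timer',(244,156),0)]:
    print(nm,atz('wrist',p,z,C).round(1))
E
```

```text
corner [630.8  27.   -0. ]
bar1 [539.3 189.8  80. ]
bar2 [538.9 105.7  80. ]
boxTL [410.7 -66.6  58. ]
boxTR [507.4 -56.2  58. ]
boxBR [ 524.7 -225.3   58. ]
boxBL [ 424.5 -237.9   58. ]
timer [430.5  68.3   0. ]
```

Emit:
{"api": "send_rows", "payload": {"increments": [[-293,-4,110,0,0,0,85],[-293,-4,110,0,0,0,85],[-293,-4,110,0,0,0,85],[-293,-4,110,0,0,0,85],[-293,-4,110,0,0,0,85],[-293,-4,110,0,0,0,85],[-293,-4,110,0,0,0,85],[-293,-4,110,0,0,0,85],[-293,-4,110,0,0,0,85],[-293,-4,110,0,0,0,85]]}}

```text
clock: 4.62
tool_pos: [476.2, -229.5, 217.3]
orientation: [-179.9, -0.1, 90.2]
wrist_force: [0.6, 0.6, -0.5]
grip_width: 84.8
```

```bash
python3 - <<'E'
from h import *
s=ctrl.sense();print(s['clock'],s['tool_pos'],s['orientation'],s['q'])
C=cam('wrist'); im=save('wrist','w2')
print([c.tolist() for c in C])
for k in ['box','bolt_tab']:
    print(k,[(np.round(a['at'],1).tolist(),round(a['confidence'],2)) for a in place_of('wrist',k)[:2]])
    t=trace('wrist',k)
    if t: m=t[0]['pixels'];np.save('m2_'+k,m);print(k,t[0]['extent'],t[0]['confidence'],m.sum())
cv2.imwrite('pics/w2c.png',cv2.resize(cv2.imread('pics/w2.png')[20:300,120:440],(0,0),fx=2,fy=2,interpolation=2))
E
```

```text
4.6167 [ 476.17377187 -229.53569216  217.28262206] [-1.79922150e+02 -8.95198435e-02  9.02211943e+01] [-3.67526025e+01 -2.16162073e+00  1.10737516e+02  2.60349325e-02
  7.15401433e+01 -3.69821264e+01]
[[[313.57996851706605, 0.0, 274.5600688778806], [0.0, 313.57996851706605, 203.55698800593615], [0.0, 0.0, 1.0]], [[0.9999907564852973, 0.004012704783773248, -0.0015443912335632996], [0.0042865174342748575, -0.9584527893132344, 0.28521899730902767], [-0.00033572645067476417, -0.2852229809429805, -0.9584611303697984]], [-473.97278294093326, -259.37305484220184, 314.60479257228144]]
box [([266.8, 115.6], 0.94)]
box [203.1, 25.6, 120.7, 213.2] 0.64 18964
bolt_tab [([283.8, 217.0], 0.83)]
bolt_tab [269.2, 195.4, 24.0, 33.7] 0.8 680
```

View pics/w2c.png

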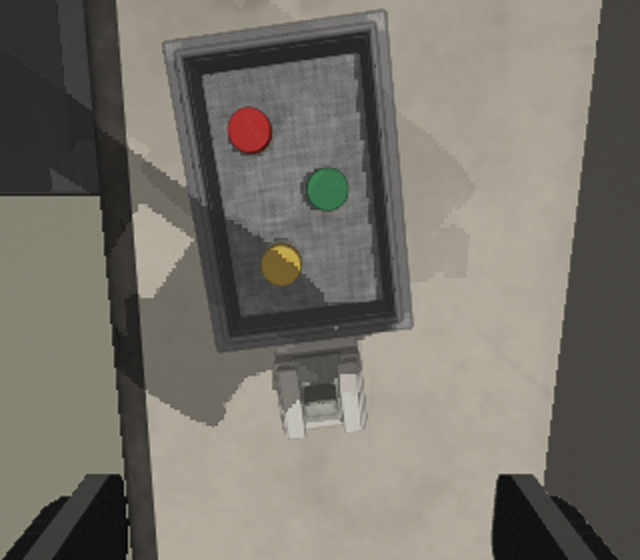

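```bash
cat > fitbox.py <<'E'
from h import *
from scipy.optimize import least_squares
def C2():
    s={'p':[476.17377187,-229.53569216,217.28262206],'o':[-1.79922150e+02,-8.95198435e-02,9.02211943e+01]}
    c=get_calibration('wrist');T=np.eye(4);T[:3,:3]=R.from_euler('xyz',s['o'],degrees=True).as_matrix();T[:3,3]=s['p']
    M=np.linalg.inv(T@np.array(c['hand_eye']));K=np.array([[c['fx'],0,c['cx']],[0,c['fy'],c['cy']],[0,0,1.]]);return K,M[:3,:3],M[:3,3]
E
python3 - <<'E'
from fitbox import *
C=C2()
g=cv2.cvtColor(cv2.imread('pics/w2.png'),cv2.COLOR_BGR2GRAY)
px=np.array([[201.5,41],[313,25],[326,184],[229,195.5]],np.float32)
mod=np.array([[-52,75,56],[52,75,56],[52,-75,56],[-52,-75,56.]])
W=lambda p,m=mod:(R.from_euler('z',p[2],degrees=True).apply(m)+[p[0],p[1],0])
for free in (0,1):
    f=lambda p:(proj('wrist',W(p)+[0,0,p[3] if free else 0],C)-px).ravel()
    r=least_squares(f,[475,-150,5,0.]);print(r.x.round(2),r.fun.round(1))
p=r.x
print('tab px',proj('wrist',W(p,np.array([[0,-97,91.5],[0,-97,105]])),C),'box',proj('wrist',W(p,np.zeros((1,3))),C))
# check in fixed cams
for n,b,t in [('scene',(279.9,263.3),(301,260.6)),('side',(304.2,213.6),(302.8,173.1))]:
    print(n,proj(n,W(p,np.array([[0,0,0],[0,-97,91.5]]))).round(1).tolist(),b,t)
# overlay
im=cv2.imread('pics/w2.png')[:300,100:440];im=cv2.resize(im,(0,0),fx=2,fy=2,interpolation=2)
q=least_squares(lambda p:(proj('wrist',W(p),C)-px).ravel(),[475,-150,5.]).x
def poly(m,col):
    a=((proj('wrist',W(q,np.array(m,float)),C)-[100,0])*2+.5).round().astype(int);cv2.polylines(im,[a],True,col,1)
poly(mod,(0,255,0))
poly([[-46,69,65],[46,69,65],[46,-69,65],[-46,-69,65]],(0,255,255))
poly([[-8,-93,105],[8,-93,105],[8,-101,105],[-8,-101,105]],(0,0,255))
cv2.imwrite('pics/ov2.png',im)
E
```

```text
[ 468.03 -163.35    7.5     0.  ] [-0.7 -0.5  0.6 -0.7  0.8  0.5 -0.7  1.2]
[ 467.94 -163.18    7.5    -3.44] [ 0.   0.   0.1  0.1  0.2 -0.4 -0.3  0.2]
tab px [[280.24373231 221.65648065]
 [280.47658344 226.66593329]] box [[268.75099024 115.84933927]]
scene [[276.4, 262.4], [299.8, 261.1]] (279.9, 263.3) (301, 260.6)
side [[307.6, 212.3], [305.6, 173.9]] (304.2, 213.6) (302.8, 173.1)
```

View pics/ov2.png

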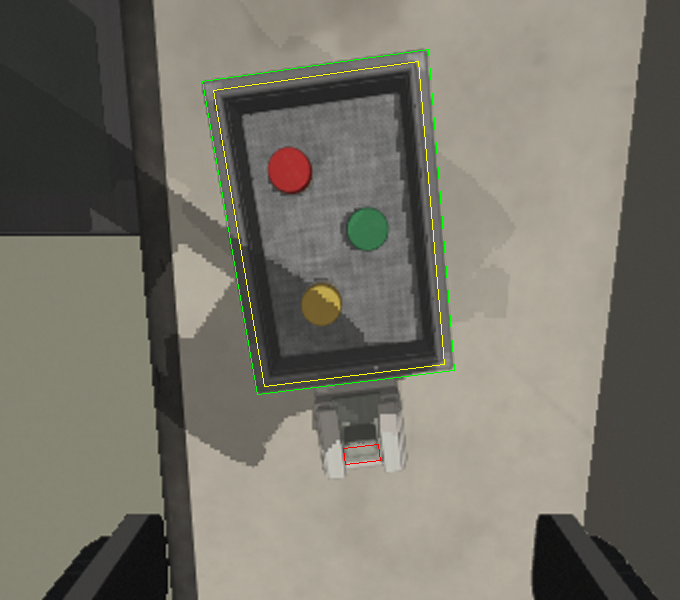

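Emit:
{"api": "send_rows", "payload": {"increments": [[378,16,40,-26,0,0,85],[378,16,40,-26,0,0,85],[378,16,40,-26,0,0,85],[378,16,40,-26,0,0,85],[378,16,40,-26,0,0,85],[378,16,40,-26,0,0,85],[378,16,40,-26,0,0,85],[378,16,40,-26,0,0,85],[378,16,40,-26,0,0,85],[378,16,40,-26,0,0,85]]}}

```text
clock: 5.7
tool_pos: [488.7, 156.0, 178.2]
orientation: [154.0, -0.1, 90.9]
wrist_force: [-0.6, -0.9, -0.3]
grip_width: 85.1
```

Emit:
{"api": "send_rows", "payload": {"increments": [[0,0,0,0,0,0,85],[0,0,0,0,0,0,85]]}}

```text
clock: 5.87
tool_pos: [489.9, 150.0, 178.4]
orientation: [154.0, 0.0, 90.5]
wrist_force: [0.1, -0.3, 0.1]
grip_width: 85.0
```

```bash
python3 - <<'E'
from h import *
s=ctrl.sense();print(s['clock'],s['tool_pos'].tolist(),s['orientation'].tolist(),s['q'])
im=save('wrist','w3')
for k in ['lid_handle','lid','rest']:
    print(k,[(np.round(a['at'],1).tolist(),round(a['confidence'],2)) for a in place_of('wrist',k)[:2]])
E
```

```text
5.8667 [489.9378580923546, 150.03848768002595, 178.41604127790197] [153.97563833118184, 0.015267153437106563, 90.51710002388988] [  7.21207149 -16.47976455 130.25253588  -4.54330059  40.44755417
   9.47529549]
lid_handle [([275.1, 195.4], 0.73)]
lid [([273.0, 186.9], 0.71)]
rest []
```

View pics/w3.png

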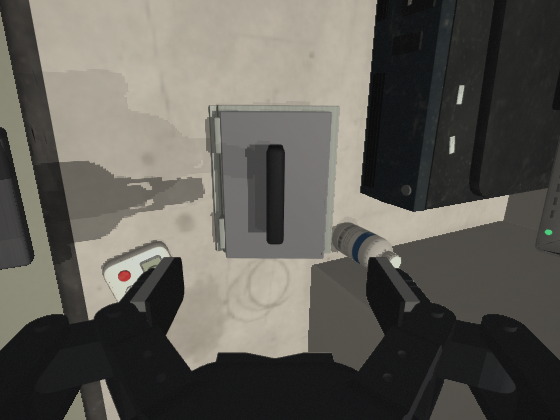

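```bash
python3 - <<'E'
from h import *
from scipy.optimize import least_squares
C=cam('wrist');s=ctrl.sense()
px=np.array([[220,111],[331,111],[324.5,258],[226,258.]])
mod=np.array([[-52,75,-26],[52,75,-26],[52,-75,-26],[-52,-75,-26.]])
bar=np.array([[-8,45,8],[8,45,8],[8,-45,8],[-8,-45,8.]])
Rl=lambda p,t:R.from_euler('z',p[3],degrees=True)*R.from_euler('y',-t,degrees=True)
W=lambda p,m,t=26:Rl(p,t).apply(m)+p[:3]
r=least_squares(lambda p:(proj('wrist',W(p,mod),C)-px).ravel(),[540,148,72,0.]);p=r.x
print(p.round(2),r.fun.round(1)); 
r2=least_squares(lambda p:(proj('wrist',W(p,mod,p[4]),C)-px).ravel(),[540,148,72,0.,26]);print(r2.x.round(2),r2.fun.round(1))
print('bar',proj('wrist',W(p,bar),C).round(1).tolist())
for n in ['scene','side']: print(n,proj(n,p[:3]))
# targets
B=Rl(p,26)*R.from_matrix(np.array([[0,1,0],[1,0,0],[0,0,-1.]]))
zt=B.apply([0,0,1]);eul=B.as_euler('xyz',degrees=True)
print('euler',eul)
for d in (-30,11): print(d,(p[:3]+d*zt).round(1),go(p[:3]+d*zt,eul,s))
for nm,q,z in [('bottle foot',(345,243),0),('corner?',(310,265),0)]: print(nm,atz('wrist',q,z,C).round())
E
```

```text
[5.4326e+02 1.4440e+02 7.0990e+01 1.3000e-01] [-0.5  0.   0.5  0.1 -0.4 -0.1  0.4 -0.1]
[5.4332e+02 1.4441e+02 7.1020e+01 1.2000e-01 2.5880e+01] [-0.5  0.   0.5  0.1 -0.4 -0.1  0.4 -0.1]
bar [[266.2, 147.9], [285.0, 148.0], [284.0, 245.2], [266.8, 245.2]]
scene [[238.54394612 185.19117782]]
side [[278.07077752 246.05241357]]
euler [ 1.54000000e+02 -1.27222187e-14  9.01324626e+01]
-30 [530.1 144.4  98. ] (array([-3.4,  0.1, 89.6]), array([ 0.04, -0.03,  0.06]))
11 [548.1 144.4  61.1] (array([-3.400e+00,  1.000e-01,  1.306e+02]), array([ 0.04, -0.03,  0.06]))
bottle foot [687.  43.   0.]
corner? [630.  21.   0.]
```

Emit:
{"api": "send_rows", "payload": {"increments": [[-3,0,40,0,0,0,60],[-3,0,80,0,0,0,60],[-3,0,100,0,0,0,60],[-3,0,115,0,0,0,60],[-3,0,122,0,0,0,60],[-3,0,126,0,0,0,60],[-3,0,126,0,0,0,60]]}}

```text
clock: 6.65
tool_pos: [545.8, 145.4, 64.6]
orientation: [154.0, 0.0, 90.3]
wrist_force: [0.5, 0.2, -0.9]
grip_width: 60.0
```

```bash
python3 - <<'E'
from h import *
s=ctrl.sense();print(s['tool_pos'],s['orientation'],s['wrist_force'])
p=np.array([543.26,144.4,71.]);B=R.from_euler('xyz',[154,0,90.13],degrees=True)
print(go(p+9*B.apply([0,0,1]),[154,0,90.13],s))
E
```

```text
[545.81931313 145.44028961  64.622394  ] [1.54025619e+02 3.52175257e-03 9.02524677e+01] [ 0.53321058  0.23175844 -0.90264871]
(array([-1. ,  0.5,  2.1]), array([-0.03, -0.05,  0.11]))
```

Emit:
{"api": "send_rows", "payload": {"increments": [[-1,0.5,2,0,0,0,40],[-1,0.5,2,0,0,0,24],[-1,0.5,2,0,0,0,10],[-1,0.5,2,0,0,0,8],[-1,0.5,2,0,0,0,8],[-1,0.5,2,0,0,0,8],[-1,0.5,2,0,0,0,8],[-1,0.5,2,0,0,0,8]], "force": 70}}

```text
clock: 7.32
tool_pos: [547.0, 145.6, 64.4]
orientation: [154.0, 0.0, 90.4]
wrist_force: [-4.6, -1.4, 5.2]
grip_width: 12.4
```

```bash
python3 - <<'E'
from h import *
s=ctrl.sense();print(s['tool_pos'],s['orientation'],s['wrist_force'],s['torque'],s['grip_width'])
E
```

```text
[546.96783084 145.56791033  64.39857783] [1.53956987e+02 2.05155757e-02 9.03806197e+01] [-4.62446257 -1.39424841  5.1951203 ] [-0.23110868  0.43411362 -0.10911687] 12.36388054405559
```

Emit:
{"api": "send_rows", "payload": {"increments": [[0,0,0,0,0,0,8],[0,0,0,0,0,0,8]]}}

```text
clock: 7.48
tool_pos: [547.0, 145.5, 64.4]
orientation: [154.0, 0.0, 90.4]
wrist_force: [-5.1, -2.4, 5.1]
grip_width: 12.0
```

```bash
python3 - <<'E'
from h import *
s=ctrl.sense();print(s['tool_pos'],s['wrist_force'],s['torque'],s['grip_width'])
im=save('wrist','w4')
cv2.imwrite('pics/w4c.png',cv2.resize(cv2.imread('pics/w4.png')[60:420,140:440],(0,0),fx=1.6,fy=1.6,interpolation=2))
E
```

```text
[546.97771171 145.54565718  64.41348946] [-5.06285316 -2.37528319  5.11136739] [-0.20524903  0.44470376 -0.15320428] 12.006242714250563
```

View pics/w4c.png

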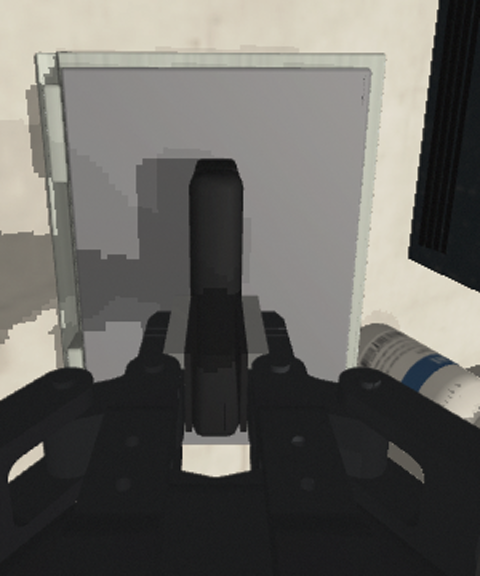

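Emit:
{"api": "send_rows", "payload": {"increments": [[0,0,-3,0,0,0,8],[0,0,-8,0,0,0,8],[0,0,-18,0,0,0,8],[0,0,-35,0,0,0,8],[0,0,-60,0,0,0,8],[0,0,-85,0,0,0,8],[0,0,-105,0,0,0,8],[0,0,-115,0,0,0,8],[0,0,-115,0,0,0,8]]}}

```text
clock: 8.28
tool_pos: [497.0, 145.5, 169.3]
orientation: [153.7, -0.0, 90.4]
wrist_force: [1.0, 0.9, -2.3]
grip_width: 11.8
```

```bash
python3 - <<'E'
from h import *
from scipy.optimize import least_squares
s=ctrl.sense();print(s['tool_pos'],s['wrist_force'],s['torque'],s['grip_width'],s['q'])
im=save('wrist','w5')
p=np.array([468.0,-163.3,0]);yaw=7.5
print(go(p+[0,0,97+90],[180,0,97.5],s))
cv2.imwrite('pics/w5c.png',cv2.resize(cv2.imread('pics/w5.png')[60:420,140:440],(0,0),fx=1.6,fy=1.6,interpolation=2))
E
```

```text
[496.97811601 145.52790619 169.28158637] [ 1.04318842  0.90289227 -2.33061743] [-0.03696621  0.29904841  0.00948622] 11.828141273560476 [  6.46079354 -15.08250666 130.26139308  -4.24352016  38.74955004
   8.7743018 ]
(array([-308.6,  -19.9,  -29.8]), array([26.24,  1.6 , -6.99]))
```

View pics/w5c.png

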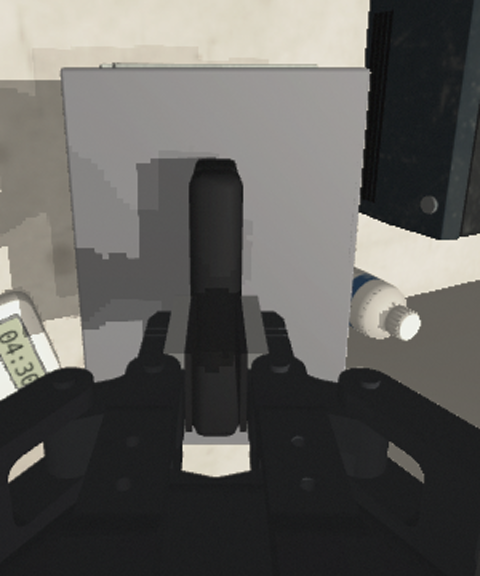

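```bash
python3 - <<'E'
from h import *
from scipy.optimize import least_squares
c=get_calibration('wrist');H=np.array(c['hand_eye']);K=np.array([[c['fx'],0,c['cx']],[0,c['fy'],c['cy']],[0,0,1.]])
M=np.linalg.inv(H);C=(K,M[:3,:3],M[:3,3])
f=lambda x,y:(np.array([x,y])/1.6+[140,60])
obs=[f(62,69),f(370,70),f(86,372),f(347,370)]
# tool frame: tool x=lid y, tool y=lid x, tool z=-lid z ; plate top at tool z=+26 from bar centre
def res(p,full=False):
    x0,y0,z0,yaw,pit=p
    r=R.from_euler('zy',[yaw,pit],degrees=True)
    pt=lambda lx,ly:proj('w',r.apply([ly,lx,26])+[x0,y0,z0],C)[0]
    o=list(pt(-52,75)-obs[0])+list(pt(52,75)-obs[1])
    for sx,ob in((-52,obs[2]),(52,obs[3])):
        a,b=pt(sx,75),pt(sx,-75); o.append(a[0]+(b[0]-a[0])*(ob[1]-a[1])/(b[1]-a[1])-ob[0])
    return np.array(o)
r=least_squares(res,[0,0,-9,0,0]);print('x,y,z,yaw,pitch',r.x.round(2),r.fun.round(2))
r=least_squares(lambda p:res([*p,0]),[0,0,-9,0]);print(r.x.round(2),r.fun.round(2))
# bar end
for z in(-1,): print(proj('w',[[45+dx,sy,z+zz] for dx,sy,zz in[(0,-8,-16),(0,8,-16),(0,0,-8)]],C), f(197,160),f(238,160))
E
```

```text
x,y,z,yaw,pitch [ 1.64 -0.41 -7.53 -0.01 -1.21] [ 0.16  0.32  0.16 -0.32 -0.19 -0.19]
[ 1.04 -0.41 -6.96 -0.01] [-0.39  0.36  0.7  -0.27  0.46 -0.84]
[[258.59156838 173.48632407]
 [293.71891314 173.48905379]
 [276.07693593 170.24040048]] [263.125 160.   ] [288.75 160.  ]
```

```bash
cat > edges.py <<'E'
from h import *
from scipy.optimize import least_squares
from fitbox import C2
def camfrom(p,o):
    c=get_calibration('wrist');T=np.eye(4);T[:3,:3]=R.from_euler('xyz',o,degrees=True).as_matrix();T[:3,3]=p
    M=np.linalg.inv(T@np.array(c['hand_eye']));K=np.array([[c['fx'],0,c['cx']],[0,c['fy'],c['cy']],[0,0,1.]]);return K,M[:3,:3],M[:3,3]
def edge_pts(g,a,b,n=25,w=5,lo=.08,hi=.92,sign=0):
    """strongest gradient along normals of segment a-b; returns points, strength"""
    a,b=np.array(a,float),np.array(b,float);t=(b-a)/np.linalg.norm(b-a);nn=np.array([-t[1],t[0]]);out=[]
    u=np.arange(-w,w+.01,.25)
    for s in np.linspace(lo,hi,n):
        P=a+s*(b-a)+u[:,None]*nn
        v=cv2.remap(g,P[:,0].astype(np.float32)[None],P[:,1].astype(np.float32)[None],1)[0].astype(float)
        d=np.convolve(v,np.r_[np.ones(4),-np.ones(4)]/4,'same'); d[:4]=0;d[-4:]=0
        d=np.abs(d) if not sign else d*sign
        i=d.argmax(); out.append(P[i]+nn*(-0.125))
    o=np.array(out)
    off=(o-a)@nn; pf=np.polyfit((o-a)@t,off,1)
    for _ in range(5):
        rr=off-np.polyval(pf,(o-a)@t); k=np.abs(rr)<max(.5,1.5*np.median(np.abs(rr))); pf=np.polyfit(((o-a)@t)[k],off[k],1)
    return o[k],rr[k].std(),k.sum()
def line(o):
    vx,vy,x,y=cv2.fitLine(o.astype(np.float32),2,0,.01,.01).ravel();return np.array([x,y]),np.array([vx,vy])
def inter(l,m):
    s=np.linalg.solve(np.array([l[1],-m[1]]).T,m[0]-l[0]);return l[0]+s[0]*l[1]
def corners(g,px,**k):
    L=[]
    for i in range(4):
        o,sd,n=edge_pts(g,px[i],px[(i+1)%4],**k);L.append(line(o));print('edge',i,round(sd,2),n)
    return np.array([inter(L[i-1],L[i]) for i in range(4)])
E
python3 - <<'E'
from edges import *
g2=cv2.imread('pics/w2.png',0);g3=cv2.imread('pics/w3.png',0)
C=C2();C3=camfrom([489.9378580923546,150.03848768002595,178.41604127790197],[153.97563833118184,0.015267153437106563,90.51710002388988])
c2=corners(g2,[[201.5,41],[313,25],[326,184],[229,195.5]],w=4);print(c2.round(1).tolist())
c3=corners(g3,[[220,111],[331,111],[324.5,258],[226,258.]],w=4);print(c3.round(1).tolist())
mod=np.array([[-52,75,56],[52,75,56],[52,-75,56],[-52,-75,56.]])
for fr in(0,1):
    r=least_squares(lambda p:(proj('w',R.from_euler('z',p[2],degrees=True).apply(mod)+[p[0],p[1],p[3]*fr],C)-c2).ravel(),[468,-163,7,0.]);print(r.x.round(2),r.fun.round(1))
m=mod*[1,1,0]-[0,0,26]
r=least_squares(lambda p:(proj('w',(R.from_euler('z',p[3],degrees=True)*R.from_euler('y',-26,degrees=True)).apply(m)+p[:3],C3)-c3).ravel(),[540,148,72,0.]);print(r.x.round(2),r.fun.round(1))
for nm,g,(x0,y0,x1,y1) in(('a',g2,(190,10,340,210)),('b',g3,(205,95,345,275))): pass
print('bar rows profile', g3[136:152,275].tolist(), g3[236:264,275].tolist(), 'top', g3[100:116,250].tolist())
E
```

```text
edge 0 0.16 25
edge 1 0.18 25
edge 2 0.21 22
edge 3 0.12 22
[[200.1999969482422, 40.099998474121094], [312.8999938964844, 23.600000381469727], [326.6000061035156, 183.6999969482422], [227.6999969482422, 196.39999389648438]]
edge 0 0.07 25
edge 1 0.22 23
edge 2 0.18 25
edge 3 0.64 25
[[219.5, 110.30000305175781], [331.6000061035156, 110.5], [323.3999938964844, 258.6000061035156], [225.6999969482422, 257.6000061035156]]
[ 467.75 -162.79    7.63    0.  ] [-0.1  0.  -0.   0.1 -0.2  0.1  0.3 -0.2]
[ 4.6776e+02 -1.6281e+02  7.6300e+00  3.1000e-01] [-0.1 -0.1  0.   0.  -0.1  0.2  0.2 -0.1]
[5.4176e+02 1.4770e+02 7.1720e+01 1.4000e-01] [-0.2 -0.1  0.2  0.4  0.2 -0.4 -0.2  0.1]
bar rows profile [116, 116, 116, 116, 116, 115, 115, 112, 65, 24, 18, 17, 22, 26, 31, 33] [32, 29, 29, 30, 29, 30, 30, 28, 78, 110, 111, 111, 112, 111, 111, 112, 111, 112, 112, 112, 111, 112, 131, 159, 166, 172, 177, 179] top [176, 176, 176, 177, 163, 131, 155, 156, 156, 156, 150, 100, 108, 115, 116, 116]
```

Emit:
{"api": "send_rows", "payload": {"increments": [[-12,-1,-1,3,0.2,-0.8,8],[-35,-2.5,-3,8,0.5,-2,8],[-70,-4.5,-7,14,0.9,-3.7,8],[-108,-7,-10,20,1.2,-5.3,8],[-148,-10,-14,26.2,1.6,-7.1,8],[-188,-12.5,-18,26.2,1.6,-7.1,8],[-228,-15,-22,26.2,1.6,-7.1,8],[-265,-17,-25,26.2,1.6,-7.1,8],[-295,-19,-28,26.2,1.6,-7.1,8],[-309,-20,-29,26.2,1.6,-7.1,8]]}}

```text
clock: 9.17
tool_pos: [467.0, -167.7, 182.1]
orientation: [-179.7, 0.0, 97.4]
wrist_force: [0.1, -1.2, -1.5]
grip_width: 11.7
```

Emit:
{"api": "send_rows", "payload": {"increments": [[0,0,0,0,0,0,8],[0,0,0,0,0,0,8],[0,0,0,0,0,0,8],[0,0,0,0,0,0,8]]}}

```text
clock: 9.5
tool_pos: [467.5, -162.8, 182.9]
orientation: [-179.7, -0.1, 97.6]
wrist_force: [0.8, 0.2, -1.9]
grip_width: 11.9
```

```bash
python3 - <<'E'
from edges import *
s=ctrl.sense();print(s['clock'],s['tool_pos'],s['orientation'],s['wrist_force'],s['torque'],s['grip_width'])
print(go([468.1,-164.3,130],[180,0,97.63],s))
im=save('wrist','w6');g=cv2.cvtColor(im,cv2.COLOR_RGB2GRAY)
# lid edges in tool frame
c=get_calibration('wrist');K=np.array([[c['fx'],0,c['cx']],[0,c['fy'],c['cy']],[0,0,1.]]);M=np.linalg.inv(np.array(c['hand_eye']));C=(K,M[:3,:3],M[:3,3])
f=lambda x,y:(np.array([x,y])/1.6+[140,60])
for nm in('w5','w6'):
    g=cv2.imread(f'pics/{nm}.png',0)
    Ls=[edge_pts(g,f(62,69),f(370,70),w=4),edge_pts(g,f(62,69),f(84,350),w=4,hi=.85),edge_pts(g,f(370,70),f(348,350),w=4,hi=.85)]
    print([(round(l[1],2),l[2]) for l in Ls])
    l=[line(a[0]) for a in Ls];tl,tr=inter(l[0],l[1]),inter(l[0],l[2])
    ob=[tl,tr,l[1],l[2]]
    def res(p):
        x0,y0,z0,yaw,pit=p; r=R.from_euler('zy',[yaw,pit],degrees=True)
        pt=lambda lx,ly:proj('w',r.apply([ly,lx,26])+[x0,y0,z0],C)[0]
        o=list(pt(-52,75)-tl)+list(pt(52,75)-tr)
        for sx,L in((-52,l[1]),(52,l[2])):
            q=pt(sx,-25)-L[0]; o.append(q[0]*L[1][1]-q[1]*L[1][0])
        return np.array(o)
    r=least_squares(res,[0,0,-9,0,0]);print(nm,r.x.round(2),r.fun.round(2))
E
```

```text
9.5 [ 467.51864261 -162.83542065  182.85579594] [-1.79697477e+02 -5.01436550e-02  9.76460322e+01] [ 0.79638523  0.1808977  -1.93516394] [ 0.07857154 -0.06561085  0.04022829] 11.946512228982334
(array([-1.6,  0.7, 52.9]), array([-0.3 , -0.05,  0.02]))
[(np.float64(0.07), np.int64(25)), (np.float64(0.26), np.int64(18)), (np.float64(0.26), np.int64(23))]
w5 [ 2.82 -1.15 -7.1   0.29 -1.35] [-0.28 -0.5  -0.29  0.5   0.33 -0.33]
[(np.float64(0.08), np.int64(24)), (np.float64(0.22), np.int64(20)), (np.float64(0.2), np.int64(25))]
w6 [ 2.28 -0.94 -7.21  0.09 -0.27] [-0.13 -0.23 -0.13  0.23  0.15 -0.15]
```

Emit:
{"api": "send_rows", "payload": {"increments": [[-2.2,1.3,15,-0.3,0,0,8],[-2.2,1.3,35,-0.3,0,0,8],[-2.2,1.3,55,-0.3,0,0,8],[-2.2,1.3,68,-0.3,0,0,8],[-2.2,1.3,73,-0.3,0,0,8],[-2.2,1.3,73,-0.3,0,0,8],[-2.2,1.3,73,-0.3,0,0,8],[-2.2,1.3,73,-0.3,0,0,8],[-2.2,1.3,73,-0.3,0,0,8]]}}

```text
clock: 10.3
tool_pos: [469.9, -166.5, 112.3]
orientation: [179.8, 0.1, 97.6]
wrist_force: [-0.0, -0.0, -2.3]
grip_width: 11.9
```

```bash
python3 - <<'E'
from edges import *
s=ctrl.sense();print(s['clock'],s['tool_pos'],s['orientation'],s['wrist_force'],s['torque'],s['grip_width'])
print(go([469.1,-164.8,100],[180,0,97.63],s))
for n in('scene','side','wrist'): save(n,n+'7')
P=np.array([[469,-163,97.]])
ims=[]
for n in('scene','side'):
    u=proj(n,P)[0].astype(int);im=cv2.imread(f'pics/{n}7.png')[u[1]-40:u[1]+40,u[0]-50:u[0]+50];ims.append(cv2.resize(im,(400,320),interpolation=2))
cv2.imwrite('pics/f7.png',np.hstack(ims))
E
```

```text
10.3 [ 469.91948866 -166.46697625  112.29365661] [1.79813290e+02 1.20056886e-01 9.75884837e+01] [-2.27885855e-03 -2.60556443e-02 -2.28014031e+00] [0.0230693  0.01036776 0.00465561] 11.87264551346914
(array([ 1.8, -0.6, 12.3]), array([ 0.19,  0.12, -0.04]))
```

View pics/f7.png

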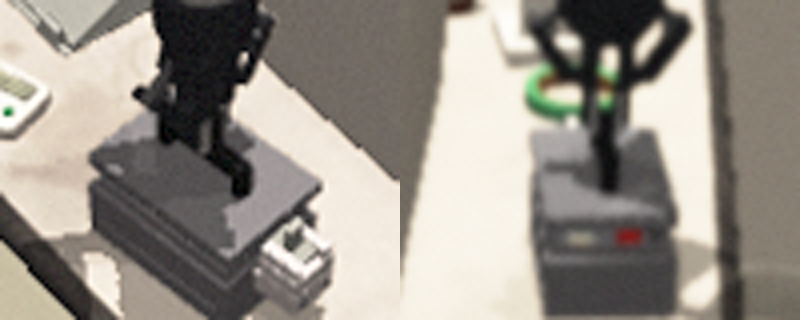

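Emit:
{"api": "send_rows", "payload": {"increments": [[1.8,-0.6,3,0.2,0.1,0,8],[1.8,-0.6,6,0.2,0.1,0,8],[1.8,-0.6,9,0.2,0.1,0,8],[1.8,-0.6,9,0.2,0.1,0,8],[1.8,-0.6,9,0.2,0.1,0,8]]}}

```text
clock: 10.87
tool_pos: [467.8, -164.3, 101.3]
orientation: [-179.8, -0.1, 97.6]
wrist_force: [-0.2, 0.8, -1.8]
grip_width: 11.7
```

```bash
python3 - <<'E'
from edges import *
for i in range(2):
    s=ctrl.sense();print(s['clock'],s['tool_pos'],s['orientation'],s['wrist_force'],s['torque'],s['grip_width']);read_camera('wrist')
print(go([469.1,-164.8,90],[180,0,97.63],s))
E
```

```text
10.8667 [ 467.83284088 -164.25334377  101.33159669] [-1.79816522e+02 -1.13879230e-01  9.75675467e+01] [-0.1559049   0.76198156 -1.80148437] [ 0.00991502  0.00438027 -0.02209638] 11.72727696310055
10.9167 [ 468.02066349 -164.35811549  101.59946459] [-1.79842255e+02 -9.34501217e-02  9.75671197e+01] [ 0.36058764 -0.78315066 -1.57211323] [ 0.0147249  -0.02584634  0.02876647] 11.472282456638732
(array([-0.6,  1. , 11.6]), array([-0.16, -0.09, -0.06]))
```

Emit:
{"api": "send_rows", "payload": {"increments": [[-0.4,0.8,1,-0.1,0,0,8],[-0.4,0.8,2,-0.1,0,0,8],[-0.4,0.8,3,-0.1,0,0,8],[-0.4,0.8,4,-0.1,0,0,8],[-0.4,0.8,5,-0.1,0,0,8]]}}

```text
clock: 11.38
tool_pos: [468.9, -164.7, 96.7]
orientation: [-180.0, -0.1, 97.6]
wrist_force: [0.3, 1.0, -2.0]
grip_width: 11.7
```

Emit:
{"api": "send_rows", "payload": {"increments": [[0,0,1,0,0,0,8],[0,0,2,0,0,0,8]]}}

```text
clock: 11.55
tool_pos: [469.0, -164.7, 94.7]
orientation: [-180.0, -0.1, 97.6]
wrist_force: [0.1, 0.2, -2.0]
grip_width: 12.0
```

Emit:
{"api": "send_rows", "payload": {"increments": [[0,0,1,0,0,0,8],[0,0,2,0,0,0,8],[0,0,3,0,0,0,8]]}}

```text
clock: 11.8
tool_pos: [469.0, -164.7, 91.8]
orientation: [-180.0, -0.1, 97.6]
wrist_force: [0.1, -0.1, -1.5]
grip_width: 11.7
```

Emit:
{"api": "send_rows", "payload": {"increments": [[0,0,1,0,0,0,8],[0,0,2,0,0,0,8]]}}

```text
clock: 11.97
tool_pos: [469.0, -164.7, 89.8]
orientation: [-180.0, -0.1, 97.6]
wrist_force: [0.1, 0.2, -2.6]
grip_width: 11.8
```

Emit:
{"api": "send_rows", "payload": {"increments": [[0,0,0.7,0,0,0,8],[0,0,1.4,0,0,0,8]]}}

```text
clock: 12.13
tool_pos: [469.0, -164.7, 88.5]
orientation: [-180.0, -0.1, 97.6]
wrist_force: [-2.0, 0.5, 3.5]
grip_width: 11.8
```

Emit:
{"api": "send_rows", "payload": {"increments": [[0,0,0.7,0,0,0,8],[0,0,1.4,0,0,0,8]]}}

```text
clock: 12.3
tool_pos: [469.0, -164.7, 88.4]
orientation: [-179.9, -0.1, 97.6]
wrist_force: [-4.6, 2.4, 9.8]
grip_width: 11.5
```

Emit:
{"api": "send_rows", "payload": {"increments": [[0,0,1,0,0,0,8],[0,0,1.5,0,0,0,8],[0,0,1.5,0,0,0,8]]}}

```text
clock: 12.55
tool_pos: [469.1, -164.7, 88.4]
orientation: [-179.9, -0.1, 97.6]
wrist_force: [-7.2, 2.4, 14.4]
grip_width: 11.6
```

```bash
python3 - <<'E'
from edges import *
s=ctrl.sense();print(s['clock'],s['tool_pos'],s['wrist_force'],s['torque'])
for n in('scene','side'): save(n,n+'8')
P=np.array([[469,-163,97.]])
ims=[]
for n in('scene','side'):
    u=proj(n,P)[0].astype(int);im=cv2.imread(f'pics/{n}8.png')[u[1]-40:u[1]+40,u[0]-50:u[0]+50];ims.append(cv2.resize(im,(400,320),interpolation=2))
cv2.imwrite('pics/f8.png',np.hstack(ims))
E
```

```text
12.55 [ 469.05097855 -164.71214272   88.39766855] [-7.19377466  2.36816926 14.44745059] [ 0.59375072  1.23886928 -0.02648687]
```

View pics/f8.png

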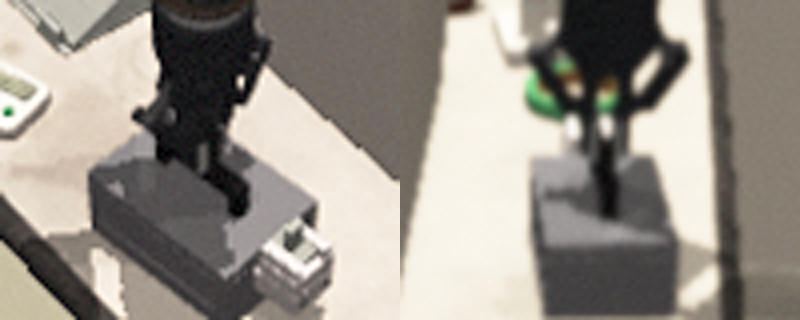

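Emit:
{"api": "send_rows", "payload": {"increments": [[0,0,-2,0,0,0,12],[0,0,-2.5,0,0,0,20],[0,0,-2.5,0,0,0,40],[0,0,-2.5,0,0,0,50],[0,0,-2.5,0,0,0,50]]}}

```text
clock: 13.07
tool_pos: [469.0, -164.7, 87.8]
orientation: [-180.0, -0.1, 97.6]
wrist_force: [0.4, -0.4, -0.7]
grip_width: 50.0
```

Emit:
{"api": "send_rows", "payload": {"increments": [[0,0,-5,0,0,0,50],[0,0,-15,0,0,0,50],[0,0,-40,0,0,0,50],[0,0,-75,0,0,0,50],[0,0,-100,0,0,0,50],[0,0,-110,0,0,0,50],[0,0,-110,0,0,0,50]]}}

```text
clock: 13.65
tool_pos: [470.9, -165.9, 202.1]
orientation: [179.7, 0.2, 97.6]
wrist_force: [0.3, -0.1, -0.3]
grip_width: 49.6
```

Emit:
{"api": "send_rows", "payload": {"increments": [[-30,0,0,0,0,0,30],[-70,0,0,0,0,0,0],[-105,0,0,0,0,0,0],[-119,-0.5,0,0.2,0.2,0,0],[-119,-0.5,0,0.2,0.2,0,0],[-119,-0.5,0,0.2,0.2,0,0],[-119,-0.5,0,0.2,0.2,0,0]]}}

```text
clock: 14.23
tool_pos: [483.6, -281.3, 196.5]
orientation: [-179.7, -0.4, 97.6]
wrist_force: [0.1, -0.2, -0.3]
grip_width: 0.1
```

```bash
python3 - <<'E'
from edges import *
s=ctrl.sense();print(s['clock'],s['tool_pos'],s['orientation'],s['grip_width'])
C=cam('wrist');im=save('wrist','w9')
print('tab',[(np.round(a['at'],1).tolist(),round(a['confidence'],2)) for a in place_of('wrist','bolt_tab')[:2]])
W=lambda m:R.from_euler('z',7.63,degrees=True).apply(np.array(m,float))+[468.3,-162.8,0]
im=cv2.resize(im[:,:,::-1][:330,100:440],(0,0),fx=1.8,fy=1.8,interpolation=2)
for m,c in [([[-52,75,71],[52,75,71],[52,-75,71],[-52,-75,71]],(0,255,0)),([[-8,-93,105],[8,-93,105],[8,-101,105],[-8,-101,105]],(0,0,255))]:
    cv2.polylines(im,[((proj('w',W(m),C)-[100,0])*1.8+.5).round().astype(int)],True,c,1)
print('pred tab',proj('w',W([[0,-97,91.5]]),C))
cv2.imwrite('pics/ov9.png',im)
print(go(W([[0,-122,96]])[0]+[.6,0,0],[180,0,97.63],s))
E
```

```text
14.2333 [ 483.64247141 -281.34827588  196.49660892] [-179.67023656   -0.42658526   97.59351092] 0.06068391421372818
tab [([278.0, 167.0], 0.81)]
pred tab [[277.03743407 172.6615111 ]]
(array([ -3.3,   1.7, 100.5]), array([-0.33, -0.43, -0.04]))
```

View pics/ov9.png

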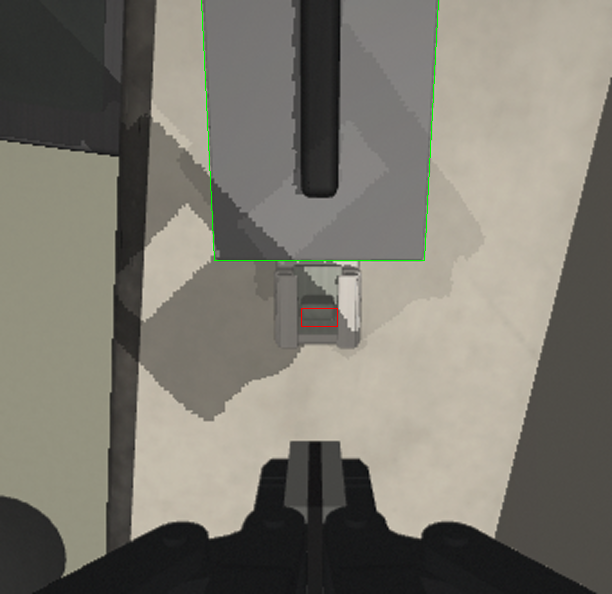

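Emit:
{"api": "send_rows", "payload": {"increments": [[-4,1.5,30,-0.2,-0.3,0,0],[-4,1.5,65,-0.2,-0.3,0,0],[-4,1.5,90,-0.2,-0.3,0,0],[-4,1.5,99,-0.2,-0.3,0,0],[-4,1.5,99,-0.2,-0.3,0,0],[-4,1.5,99,-0.2,-0.3,0,0]]}}

```text
clock: 14.83
tool_pos: [486.2, -285.8, 99.6]
orientation: [-180.0, 0.0, 97.6]
wrist_force: [-0.2, -0.3, 0.1]
grip_width: -0.1
```

```bash
python3 - <<'E'
from edges import *
s=ctrl.sense();print(s['clock'],s['tool_pos'],s['orientation'],s['wrist_force'])
print(R.from_euler('z',-7.63,degrees=True).apply(s['tool_pos']-[468.8,-162.8,0]))
E
```

```text
14.8333 [ 486.22752584 -285.79315004   99.58043947] [-1.79986893e+02  4.13615993e-02  9.76196329e+01] [-0.2189726  -0.29315564  0.07678915]
[   0.94276406 -124.21813398   99.58043947]
```

Emit:
{"api": "send_rows", "payload": {"increments": [[3,-0.7,2,0,0,0,0],[6,-0.7,2,0,0,0,0],[9,-0.7,2,0,0,0,0],[12,-0.7,2,0,0,0,0],[15,-0.7,2,0,0,0,0],[18,-0.7,2,0,0,0,0]]}}

```text
clock: 15.33
tool_pos: [482.8, -268.2, 97.3]
orientation: [-180.0, 0.1, 97.6]
wrist_force: [-0.1, -0.3, 0.2]
grip_width: -0.2
```

Emit:
{"api": "send_rows", "payload": {"increments": [[2,0,0,0,0,0,0],[4,0,0,0,0,0,0],[6,0,0,0,0,0,0],[8,0,0,0,0,0,0],[10,0,0,0,0,0,0]]}}

```text
clock: 15.75
tool_pos: [481.4, -258.4, 96.8]
orientation: [-180.0, 0.0, 97.6]
wrist_force: [-0.2, -0.3, 0.4]
grip_width: -0.2
```

Emit:
{"api": "send_rows", "payload": {"increments": [[1.5,0,0,0,0,0,0],[3,0,0,0,0,0,0],[4,0,0,0,0,0,0]]}}

```text
clock: 16.0
tool_pos: [480.8, -254.4, 96.8]
orientation: [-180.0, 0.0, 97.6]
wrist_force: [-0.6, -0.3, -0.7]
grip_width: 0.4
```

```bash
python3 - <<'E'
from edges import *
s=ctrl.sense();print(s['clock'],s['tool_pos'],s['wrist_force'],s['torque'])
print(R.from_euler('z',-7.63,degrees=True).apply(s['tool_pos']-[468.8,-162.8,0]))
save('wrist','w10');C=cam('scene');save('scene','scene10')
u=proj('scene',[[475,-220,97.]],C)[0].astype(int)
a=cv2.resize(cv2.imread('pics/scene10.png')[u[1]-35:u[1]+35,u[0]-35:u[0]+35],(400,400),interpolation=2)
b=cv2.resize(cv2.imread('pics/w10.png')[0:400,80:480],(400,400))
cv2.imwrite('pics/f10.png',np.hstack([a,b]))
E
```

```text
16.0 [ 480.84745661 -254.37583524   96.80874621] [-0.59293944 -0.33080551 -0.68475737] [ 3.37013016e-02 -4.74354743e-02 -1.69912564e-06]
[ -0.21822523 -92.36464253  96.80874621]
```

View pics/f10.png

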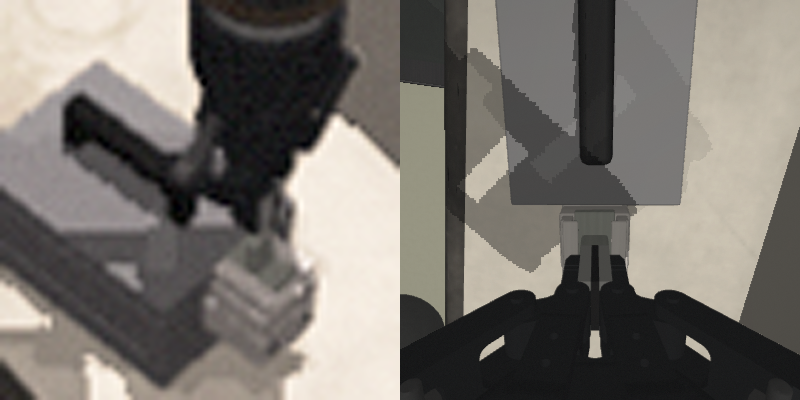

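```bash
python3 - <<'E'
from edges import *
c=get_calibration('wrist');K=np.array([[c['fx'],0,c['cx']],[0,c['fy'],c['cy']],[0,0,1.]]);M=np.linalg.inv(np.array(c['hand_eye']));C=(K,M[:3,:3],M[:3,3])
for z in(8,0,-11): print(z,[(x,proj('w',[[x,0,z]],C).round(0).tolist()) for x in(0,5,11)])
Cw=cam('wrist')
W=lambda m:R.from_euler('z',7.63,degrees=True).apply(np.array(m,float))+[468.8,-162.8,0]
for q in(0,.022): print(q,'tab top front/back',proj('w',W([[0,-93+q*1e3,105],[0,-101+q*1e3,105],[0,-93+q*1e3,78]]),Cw).round(0).tolist(),'scene',proj('scene',W([[0,-97+q*1e3,91.5]])).round(1).tolist())
for n in('wrist','scene','side'):
    if n=='side': read_camera(n)
    print(n,[(np.round(a['at'],1).tolist(),round(a['confidence'],2)) for a in place_of(n,'bolt_tab')[:3]])
im=cv2.imread('pics/w10.png');w9=cv2.imread('pics/w9.png')
cv2.imwrite('pics/f11.png',np.hstack([cv2.resize(im[190:290,225:325],(400,400),interpolation=2),cv2.resize(w9[135:235,225:325],(400,400),interpolation=2)]))
print(im[195:262:2,275].mean(1).round().tolist())
E
```

```text
8 [(0, [[276.0, 243.0]]), (5, [[276.0, 235.0]]), (11, [[276.0, 225.0]])]
0 [(0, [[276.0, 249.0]]), (5, [[276.0, 240.0]]), (11, [[276.0, 230.0]])]
-11 [(0, [[276.0, 258.0]]), (5, [[276.0, 249.0]]), (11, [[276.0, 238.0]])]
0 tab top front/back [[277.0, 256.0], [277.0, 270.0], [277.0, 236.0]] scene [[300.0, 260.9]]
0.022 tab top front/back [[277.0, 217.0], [277.0, 231.0], [277.0, 202.0]] scene [[294.6, 256.9]]
wrist [([275.4, 247.3], 0.83)]
scene [([300.4, 258.6], 0.37)]
side [([304.8, 174.0], 0.62)]
[71.0, 71.0, 71.0, 72.0, 71.0, 104.0, 80.0, 72.0, 66.0, 88.0, 89.0, 89.0, 88.0, 88.0, 88.0, 88.0, 87.0, 88.0, 87.0, 87.0, 66.0, 66.0, 66.0, 66.0, 65.0, 27.0, 22.0, 19.0, 23.0, 23.0, 22.0, 21.0, 19.0, 22.0]
```

View pics/f11.png

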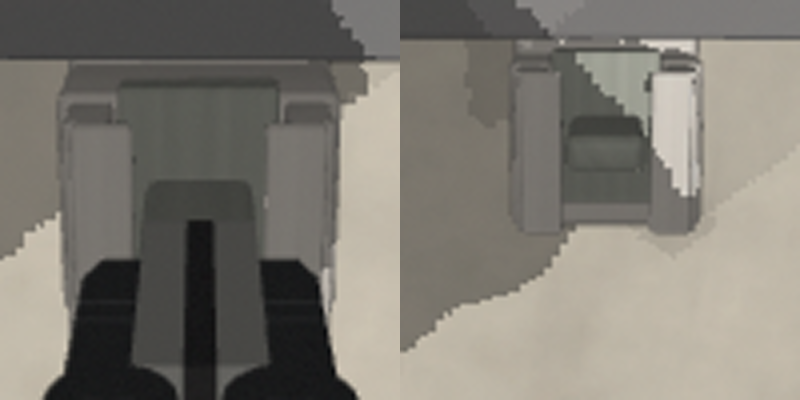

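Emit:
{"api": "send_rows", "payload": {"increments": [[-10,0,-4,0,0,0,0],[-28,0,-4,0,0,0,0],[-43,0,0,0,0,0,0],[-43,0,8,0,0,0,0],[-43,0,17,0,0,0,0],[-43,0,17,0,0,0,0]]}}

```text
clock: 16.8
tool_pos: [484.8, -295.9, 76.7]
orientation: [-179.8, -0.2, 97.5]
wrist_force: [0.1, 0.7, -0.5]
grip_width: 0.3
```

Emit:
{"api": "send_rows", "payload": {"increments": [[4,0,0,0,0,0,0],[8,0,0,0,0,0,0],[12,0,0,0,0,0,0]]}}

```text
clock: 17.05
tool_pos: [484.9, -284.5, 79.9]
orientation: [-180.0, 0.0, 97.6]
wrist_force: [0.1, 0.5, 0.5]
grip_width: -0.1
```

Emit:
{"api": "send_rows", "payload": {"increments": [[4,0,0,0,0,0,0],[8,0,0,0,0,0,0]]}}

```text
clock: 17.22
tool_pos: [484.0, -276.7, 80.3]
orientation: [-180.0, 0.0, 97.6]
wrist_force: [0.7, 0.1, -0.6]
grip_width: 0.1
```

Emit:
{"api": "send_rows", "payload": {"increments": [[3,0,0,0,0,0,0],[6,0,0,0,0,0,0],[9,0,0,0,0,0,0]]}}

```text
clock: 17.47
tool_pos: [482.9, -268.6, 80.2]
orientation: [-180.0, 0.1, 97.6]
wrist_force: [0.5, -1.5, -0.7]
grip_width: 0.1
```

Emit:
{"api": "send_rows", "payload": {"increments": [[2.5,0,0,0,0,0,0],[5,0,0,0,0,0,0]]}}

```text
clock: 17.63
tool_pos: [482.3, -263.8, 80.2]
orientation: [-180.0, 0.1, 97.6]
wrist_force: [-0.1, -1.6, 0.1]
grip_width: -0.4
```

```bash
python3 - <<'E'
from edges import *
s=ctrl.sense();print(s['clock'],s['tool_pos'],s['wrist_force'],s['torque'])
print(R.from_euler('z',-7.63,degrees=True).apply(s['tool_pos']-[468.8,-162.8,0]))
Cw=cam('wrist');save('wrist','w12');im=cv2.imread('pics/w12.png',0)
W=lambda m:R.from_euler('z',7.63,degrees=True).apply(np.array(m,float))+[468.8,-162.8,0]
for q in(0,.011,.022): print(q,'tab',proj('w',W([[0,-93+q*1e3,105],[0,-101+q*1e3,105],[0,-93+q*1e3,78]]),Cw).round(0).tolist(),'lid edge/bracket',proj('w',W([[0,-75,71],[0,-118,84]]),Cw).round(0).tolist())
for c in (276,268,284): print(c,im[170:290:2,c].tolist())
print([(np.round(a['at'],1).tolist(),round(a['confidence'],2)) for a in place_of('wrist','bolt_tab')[:2]])
E
```

```text
17.6333 [ 482.25540645 -263.75501681   80.19738599] [-0.10023997 -1.56427999  0.11496023] [-0.27780837 -0.00880693  0.01754682]
[-6.80654783e-02 -1.01847723e+02  8.01973860e+01]
0 tab [[277.0, 254.0], [277.0, 270.0], [276.0, 232.0]] lid edge/bracket [[276.0, 197.0], [276.0, 279.0]]
0.011 tab [[277.0, 232.0], [277.0, 248.0], [276.0, 213.0]] lid edge/bracket [[276.0, 197.0], [276.0, 279.0]]
0.022 tab [[277.0, 209.0], [277.0, 226.0], [276.0, 193.0]] lid edge/bracket [[276.0, 197.0], [276.0, 279.0]]
276 [71, 71, 71, 72, 71, 70, 71, 71, 71, 65, 77, 88, 89, 89, 89, 89, 88, 89, 88, 88, 88, 88, 88, 77, 65, 65, 66, 66, 66, 66, 67, 67, 82, 91, 95, 94, 94, 95, 94, 80, 22, 21, 21, 19, 21, 20, 21, 22, 21, 19, 22, 20, 23, 21, 23, 22, 28, 32, 29, 29]
268 [71, 71, 70, 70, 70, 70, 71, 71, 69, 66, 77, 90, 91, 91, 90, 90, 90, 90, 90, 90, 89, 89, 88, 78, 68, 67, 68, 68, 68, 68, 69, 70, 83, 92, 95, 93, 91, 90, 91, 82, 71, 70, 70, 71, 70, 71, 71, 71, 71, 70, 70, 71, 71, 71, 71, 70, 97, 97, 63, 24]
284 [70, 71, 71, 71, 70, 71, 70, 70, 71, 66, 79, 89, 89, 90, 90, 89, 90, 90, 89, 89, 90, 89, 89, 78, 67, 66, 67, 67, 68, 68, 67, 67, 80, 89, 94, 94, 93, 92, 91, 80, 71, 71, 71, 71, 71, 71, 70, 71, 71, 71, 72, 71, 71, 71, 70, 70, 98, 35, 25, 21]
[([277.1, 227.4], 0.85)]
```

Emit:
{"api": "send_rows", "payload": {"increments": [[2.5,0,0,0,0,0,0],[5,0,0,0,0,0,0],[7.5,0,0,0,0,0,0],[10,0,0,0,0,0,0]]}}

```text
clock: 18.07
tool_pos: [480.9, -253.6, 80.0]
orientation: [-180.0, 0.0, 97.6]
wrist_force: [-0.9, -1.3, 0.8]
grip_width: 0.2
```

Emit:
{"api": "send_rows", "payload": {"increments": [[1,0,0,0,0,0,0],[2,0,0,0,0,0,0]]}}

```text
clock: 18.23
tool_pos: [480.6, -251.9, 80.1]
orientation: [-180.0, 0.1, 97.6]
wrist_force: [-0.4, -4.2, -0.5]
grip_width: -0.1
```

Force is rising: near the stop. A little more to confirm.

Emit:
{"api": "send_rows", "payload": {"increments": [[1,0,0,0,0,0,0],[2,0,0,0,0,0,0],[2,0,0,0,0,0,0]]}}

```text
clock: 18.48
tool_pos: [480.7, -251.9, 80.2]
orientation: [180.0, 0.4, 97.6]
wrist_force: [1.6, -7.7, -1.0]
grip_width: -0.2
```

Emit:
{"api": "send_rows", "payload": {"increments": [[-4,0,0,0,0,0,0],[-12,0,0,0,0,0,0],[-30,0,0,0,0,0,0],[-36,0,-30,0,0,0,0],[-36,0,-70,0,0,0,0],[-36,0,-110,0,0,0,0],[-36,0,-116,0,0,0,0],[-36,0,-116,0,0,0,0],[-36,0,-116,0,0,0,0]]}}

```text
clock: 19.23
tool_pos: [484.8, -284.9, 195.5]
orientation: [-180.0, -0.0, 97.6]
wrist_force: [0.1, -0.2, 0.4]
grip_width: 0.3
```

```bash
python3 - <<'E'
from edges import *
s=ctrl.sense();print(s['clock'],s['tool_pos'],s['wrist_force'])
C=cam('wrist');save('wrist','w13');im=cv2.imread('pics/w13.png',0)
W=lambda m:R.from_euler('z',7.63,degrees=True).apply(np.array(m,float))+[468.3,-162.8,0]
for q in(0,22): print(q,proj('w',W([[0,-97+q,91.5],[0,-93+q,105],[0,-101+q,105],[0,-93+q,78]]),C).round(1).tolist())
a=proj('w',W([[0,-40,71]]),C)[0];b=proj('w',W([[0,-125,84]]),C)[0];print(a,b)
print([(np.round(x['at'],1).tolist(),round(x['confidence'],2)) for x in place_of('wrist','bolt_tab')[:2]])
print(int(a[1]),im[int(a[1]):int(b[1]),int((a+b)[0]/2)].tolist())
pc=proj('w',W([[-52,-75,71],[52,-75,71],[52,0,71],[-52,0,71]]),C)
o,sd,n=edge_pts(im,pc[0],pc[1],w=5,lo=.05,hi=.25);print('lid edge off',((o-pc[0])[:,1]-(pc[1]-pc[0])[1]*(o-pc[0])[:,0]/(pc[1]-pc[0])[0]).mean(),n)
# bystanders
for k in('timer','tape_roll','mouse','wash_bottle'):
    for n in('scene','side'):
        read_camera(n);print(k,n,[(np.round(x['at'],1).tolist(),round(x['confidence'],2)) for x in place_of(n,k)[:2]])
E
```

```text
19.2333 [ 484.81947182 -284.94798583  195.45671237] [ 0.06394858 -0.19773442  0.38452961]
0 [[275.6, 167.7], [275.6, 165.7], [275.6, 175.6], [275.6, 160.5]]
22 [[275.6, 141.2], [275.6, 137.6], [275.6, 148.0], [275.6, 134.9]]
[275.55993166  97.17148631] [275.59139678 197.42066653]
[([273.9, 139.6], 0.61)]
97 [44, 42, 36, 32, 27, 21, 20, 122, 131, 132, 131, 131, 132, 132, 132, 132, 133, 133, 132, 132, 132, 97, 167, 172, 172, 172, 172, 172, 172, 172, 158, 157, 156, 157, 156, 155, 156, 155, 81, 64, 67, 119, 135, 165, 165, 166, 165, 161, 155, 134, 112, 145, 152, 153, 153, 153, 152, 151, 150, 148, 147, 113, 117, 116, 117, 116, 112, 110, 111, 113, 114, 116, 114, 114, 114, 114, 114, 113, 112, 113, 114, 112, 113, 112, 112, 111, 112, 110, 100, 102, 113, 132, 174, 177, 177, 177, 177, 177, 177, 177]
lid edge off 0.23500008607152034 25
timer scene []
timer side [([319.2, 250.8], 0.76)]
tape_roll scene [([351.8, 324.2], 0.56)]
tape_roll side [([298.7, 170.1], 0.58)]
mouse scene [([181.8, 172.0], 0.83)]
mouse side [([303.0, 336.4], 0.75)]
wash_bottle scene []
wash_bottle side [([231.0, 245.8], 0.83)]
```

```bash
python3 -c "
from rig import ctrl
print(ctrl.hand_in())"
```

```text
the job is handed in; nothing more can be done
None
```

The lid is on the box and fully down, the bolt is pushed to its stop, and I handed the job in at about 20 s of the 51 s limit.

**Lid:** I gripped it by its bar at the 26° tilt, lifted it, levelled it and lowered it onto the box without catching on the lip. Contact came at the height expected for a seated lid, with the bar at about 97 mm. I pressed it with about 14 N. The picture showed the lid flush, and after release its visible edge was within 0.3 px of where a seated lid should appear.

**Bolt:**
- **First push failed:** the shut fingertips passed above the tab and the bolt did not move. They stand higher than I took from the description.
- **Second push worked:** I went 17 mm lower, and the force was about 2 N while sliding, then rose to about 8 N at the stop with the tool no longer advancing. Afterwards the network put the tab at row 139.6, against 141.2 expected for fully in and 167.7 for fully out.

**Last checks:** The gripper had withdrawn to about 195 mm and the wrist force was near zero. The mouse, bottle, tape roll and timer were found within a few pixels of where they started, which is the network's usual scatter. In the last check the network missed the timer and bottle in the scene camera, so for those two I had only the side camera. My 12 pictures were used up by then, so the bolt and the bystanders were checked at the end from numbers only, not by eye.

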